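# Pin and clamp a bracket on a bench slat

### The arm

A 6-joint arm with a two-finger parallel gripper is mounted at the origin on the work surface. World frame = base frame: x ahead of the robot, y to its left, z up, the work surface at z = 0. Lengths are in m, angles in rad, forces in N, time in s.
With the tool pointing down it reaches from about 0.375 to 0.9 m from the base axis. Payload 3.1 kg.
Tool frame: the origin (TCP) lies midway between the tips of the shut fingers; the grasp point (between the pads) lies 19 mm behind it; z points along the fingers, x is the direction in which the jaws open and shut, and the axes are right-handed (so a half turn about z gives the same grasp; the last joint's range is limited). The gripper opens to 85 mm and grips with 20 to 120 N. Pads are 22 mm wide; open, the fingers measure 114 mm over their backs; the gripper's body (76 mm by 85 mm) begins 54 mm behind the grasp point. The pads swing forward as they close: fully open they stand 13 mm farther back than shut.
Start: joints at [1.042, 0.527, 1.433, -0, 1.181, -0.178], TCP at [0.215, 0.587, 0.231] pointing down, gripper open.
Joint ranges: [-3.08, 3.08], [-0.75, 2.2], [0.22, 2.44], [-1.43, 4.57], [0, 2.65], [-2.85, 2.85]. Speed limits (rad/s): [2.79, 2.79, 3.14, 3.14, 3.14, 3.14].

### API

Orientations are given as a unit quaternion [x, y, z, w].
In Python, from station import * gives the robot as it stands.
- The arm moves only by the tool servo_tool, never from a script. Its argument "targets" is a list of rows, each a list of 6 numbers: the shift along the tool's x, y, z in mm, then the turn, a rotation vector about the tool's x, y, z in degrees. A call has 1 to 10 rows; each row is the pose to reach, as a shift and turn from the pose commanded when the call began, along the tool's axes at that moment; what a row does not reach only later rows make up. A row lasts 1/8 s, in which the tool goes at most 62.5 mm and 10.7 degrees, less where a joint would pass 70% of its speed; a pose out of reach is approached as far as the arm can. A call with a gripper value outside its range is refused whole. "gripper" is the finger opening in mm, from 0 to 85.4, set as the call begins (left out, the last holds). The fingers move at their own pace and stop on an object; "newtons" is the grip in N (left out, the last holds). Time passes only in rows, so rows that repeat a pose let the fingers close. It gives the time, the measured TCP pose, the force and the opening at its end, in the units of the state.
- sense(): the state, without advancing time (a new reading comes with each control period).
- snapshot(name): name is "scene" or "top"; returns a dict with "color" (400x640x3 uint8, red, green, blue), "vfov" (degrees; the focal length in pixels is half the picture's height over the tangent of half this angle, whatever the lens; pixels are square), "cx", "cy" (the principal point, pixels), "D" ([k1, k2, p1, p2, k3] as OpenCV has them; the pictures are not rectified), "R" (3x3) and "t" (3): a world point X has camera coordinates R X + t. Camera axes: x right, y down, z forward; pixel columns grow to the right and rows downward; lengths in m; the calibration is good to about 2 mm. A picture is of the moment at which its call begins. There is no depth.
- sign_off(): hands the job in, once; it reports no verdict.
The state is a dict: "t": time; "q": joint angles; "qd": joint speeds; "tau": joint torques, N m; "tcp_pos": TCP position; "tool_rot": TCP orientation; "force": force on the tool from outside, world axes, zero at the start; "ft_torque": the same for the moment, N m; "finger_gap": opening from 0.0 (shut) to 1.0 (fully open).
Only numpy, scipy, OpenCV 4.12 (cv2) and the standard library are available. Lean on these libraries where they do the work, as an engineer would, in place of code of your own. Each camera call takes 0.05 s, during which the arm holds its last target. There are 200 camera calls.

### The job

Pull the spring clamp's knurled collar up, turn its arm aside and let it drop into its parking notch; then take the steel bracket from the trough, lay it flat on the slat between the two cheeks with its long side across the slat, over the slat's hole, and press the tapered drift pin fully home through both holes so that they line up. Finally lift the collar again, turn the arm back over the bracket and let it down to hold it, and leave pin and bracket so. Set bracket and pin down gently rather than dropping them, and leave the bolt, tin, tape roll and spanner where they are.

Things in the scene. Friction and masses are not known exactly. Their poses are not given: they have to be found in the camera images.
- jig: Fixed jig; origin on the bench under the slat's hole. Steel base x -60..110, y -100..100, 12 mm thick. Dark wooden slat 66 wide (x), 200 long (y), top at 40 mm. Two steel cheeks along the slat's edges: 67 mm gap, each 12 thick, y -40..40, top at 56 mm; no finger room on the bracket's x faces. A screw clamp (y 60..115, 127 mm high) on the slat's +y end. Spring clamp at x = 78, y = 0.
- slat_hole (a point): Centre of the mouth of the slat's 16.5 mm through-hole (28 mm deep), in the slat's top face, 40 mm above the bench. Axes as the jig's.
- clamp_axis (a point): Fixed point on the spring clamp's vertical axis, 40 mm above the bench (top of its 54 mm round housing). A ridge stands 10 mm high on the housing between the two notches.
- clamp_lift (a joint): Height (m) of the spring clamp above its lowest position, 0 to 0.022. A spring pushes it down, 9 N at 0 and 14 N at 0.016. It reads about 0.003 when the arm presses on a bracket lying on the slat. The arm turns from notch to notch only when lifted above 0.008 (lift to about 0.015); released half way it stays up on the ridge.
- clamp_turn (a joint): Turn (rad) of the spring clamp, anticlockwise seen from above, -0.1 to 1.3. At 0 the arm points along the jig's -x, over the pocket between the cheeks (working notch, about -0.1..0.1). At 1.2 it points aside to the jig's -y (parking notch, about 1.1..1.3). It turns with little friction.
- collar_top (a point): Centre of the top of the clamp's round knurled steel collar, 33 mm in diameter, 38 mm of it free above the arm, this point 105 mm above the bench when fully down. Grip it round the sides, lift it, turn it. The arm at its foot is 18 wide, 12 thick, reaches 60 mm from the axis; its underside lies 50 mm below this point. x points away from the arm.
- trough: Fixed wooden trough, 190 (x) x 76 (y) mm, open at both x ends; origin on the bench under its middle. Floor 6 mm thick; two walls along x, 34 mm high, with a 52 mm gap, which leave no room for fingers on the bracket's y faces.
- bracket: Loose flat steel plate, 60 (x) x 46 (y) x 18 mm thick, 0.33 kg, a 16.5 mm hole through its middle; origin at the centre of its underside. It lies flat in the trough, x along it. It can be gripped there only across its 60 mm, in the jig only across its 46 mm: put it down between and take it again. The bench between jig and trough, on the robot's side of the block, is free. Either end may go either way.
- bracket_hole (a point): Centre of the bracket's hole, at its underside. Axes as the bracket's.
- block: Fixed wooden block 50 (x) x 110 (y) x 50 mm high, origin under its middle. Two 18 mm holes at y = -30 and +30 mm, one with the drift pin, the other with the bolt.
- pin: Loose steel drift pin, upright in the block. Round grip 22 mm in diameter and 30 mm high; origin at the centre of the grip's underside, which is the shoulder. Below it a shank 15 mm in diameter for 24 mm, then a taper to 6.4 mm over 20 mm, 44 mm in all. Home in the jig, the shoulder rests on the bracket, 18 mm above the slat.
- bolt: Loose hexagon bolt in the block's other hole, head 26 mm wide and 9 mm high. Leave alone. Origin under the head.
- tin: Closed varnish tin, 74 mm in diameter, 100 mm high, standing; leave alone. Origin under it.
- tape: Roll of tape lying flat, 100 mm in diameter, 30 mm high; leave alone. Origin under it.
- spanner: Spanner 170 mm long lying beyond the block; leave alone.
Things that resemble listed ones, but are neither listed nor needed, are in the scene too. What is shaped like the pin but pink or yellow is not meant.

How it is judged:
By the outcome, as a careful person would: the job done as asked, in the order asked, and still so for the second after the job is handed in, with the robot touching nothing.
It also fails if it takes over 72 s, if anything falls off the work surface, if the arm or the gripper's body presses on something with over 40 N, if the wrist force passes 120 N, or if a joint passes its speed limit or range.

## Working session

There is one attempt and no reset: what is moved stays moved. The work goes in short steps, Python scripts to look and compute and a tool call to move; the robot and the scene stay as the last step left them, time stands still between calls to the robot, and variables do not carry over. Pictures are saved under pics/ and viewed, about 8 in all and at most 12, crops included, and the job is handed in when it is done.

Besides the shell and the picture viewer there is one more tool, called after "Call:" as name([rows], argument=value, ...), one row to a line, values as JSON. servo_tool: Moves the arm, as the interface text tells. Its arguments: {"type":"object","properties":{"targets":{"type":"array","items":{"type":"array","items":{"type":"number"}}},"gripper":{"type":"number"},"newtons":{"type":"number"}},"required":["targets"]}

```bash
mkdir -p pics; ls
cat > h.py <<'E'
from station import *
import numpy as np, cv2
def K(s):
    f=s["color"].shape[0]/2/np.tan(np.radians(s["vfov"])/2)
    return np.array([[f,0,s["cx"]],[0,f,s["cy"]],[0,0,1.]])
def ray(s,px):
    u=cv2.undistortPoints(np.array(px,float).reshape(-1,1,2),K(s),np.array(s["D"],float)).reshape(-1,2)
    R=np.array(s["R"]);t=np.array(s["t"])
    return -R.T@t, np.c_[u,np.ones(len(u))]@R
def onz(s,px,z):
    c,d=ray(s,px); return c+d*((z-c[2])/d[:,2])[:,None]
def proj(s,X):
    R=np.array(s["R"],float)
    return cv2.projectPoints(np.array(X,float).reshape(-1,1,3),cv2.Rodrigues(R)[0],np.array(s["t"],float),K(s),np.array(s["D"],float))[0].reshape(-1,2)
def snap(n,name=None):
    s=snapshot(n)
    if name: cv2.imwrite(f"pics/{name}.png",s["color"][:,:,::-1])
    return s
def two(s1,p1,s2,p2):
    c1,d1=ray(s1,[p1]);c2,d2=ray(s2,[p2]);d1=d1[0];d2=d2[0]
    a=np.linalg.lstsq(np.c_[d1,-d2],c2-c1,rcond=None)[0]
    A=c1+a[0]*d1;B=c2+a[1]*d2
    return (A+B)/2,np.linalg.norm(A-B)
E
python3 - <<'E'
from h import *
import pickle
D={}
for n in("scene","top"):
    s=snap(n,n+"0");D[n]=s;print(n,s["vfov"],s["D"],-np.array(s["R"]).T@s["t"],np.array(s["R"])[2])
pickle.dump(D,open("s0.pkl","wb"));print(sense())
E
```

```text
pics
scene 55.92367976218338 [-0.02571583  0.          0.          0.          0.        ] [ 1.07433273 -0.02518012  0.47504977] [-0.78350308  0.02267215 -0.62097415]
top 49.82382036657799 [0.0140135 0.        0.        0.        0.       ] [ 0.36492811 -0.00517652  0.99185878] [ 0.21916894 -0.00771797 -0.9756564 ]
{'t': 0.1, 'q': array([ 1.04149425e+00,  5.28374219e-01,  1.43376709e+00, -3.97897979e-05,
        1.18141627e+00, -1.78499163e-01]), 'qd': array([-0.00125812, -0.00233474, -0.005732  ,  0.00113691, -0.00077691,
       -0.00081974]), 'tau': array([-2.39861884e-04, -4.43303525e+01, -1.78586447e+01, -2.55077302e-04,
        3.86706655e-03,  2.42289627e-05]), 'tcp_pos': array([0.21443352, 0.58637601, 0.23043311]), 'tool_rot': array([ 8.19645172e-01,  5.72870689e-01, -8.84714785e-04,  4.27608245e-04]), 'force': array([-0.30613068,  0.07925379, -0.95083549]), 'ft_torque': array([0.00709632, 0.04739089, 0.00561995]), 'finger_gap': 0.9966802883547919}
```

View pics/scene0.png

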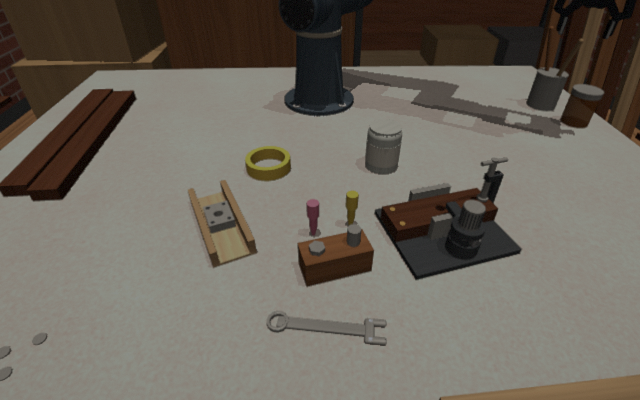

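View pics/top0.png

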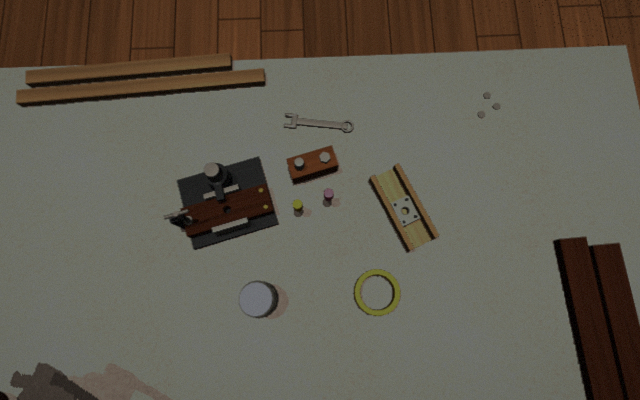

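The scene view shows the jig at right with the collar at (472,215), the block at (335,257) with a tall grey grip at (354,236) and a low head at (317,248), and the trough with the bracket at (218,215). In the top view the pin candidates are the grey grip (299,163), the bolt (325,157), yellow (298,205) and pink (328,195). The tall grey one in the block is the pin. I'll check that in one enlarged crop.

Run:
```python
from h import *
import pickle
D=pickle.load(open("s0.pkl","rb"))
a=D["top"]["color"][140:260,160:450,::-1]
b=D["scene"]["color"][165:285,180:530,::-1]
A=cv2.resize(a,(790,327),interpolation=cv2.INTER_CUBIC);B=cv2.resize(b,(790,271),interpolation=cv2.INTER_CUBIC)
cv2.imwrite("pics/crop1.png",np.clip(np.vstack([A,B])*1.5,0,255).astype(np.uint8))
```

```text
(no output)
```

View pics/crop1.png

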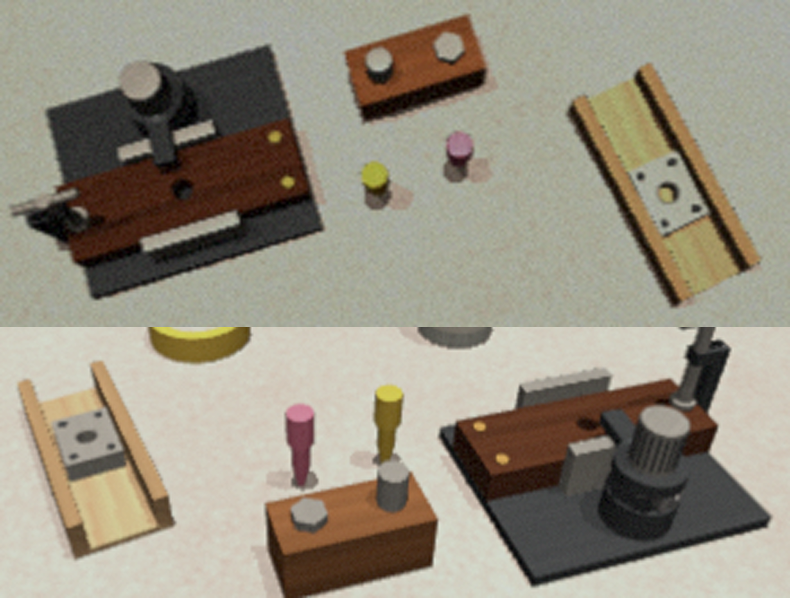

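Crop check: the grey round grip at crop (379,62) is the pin, and the hexagon at (449,47) is the bolt. The bracket hole is at (668,193), the slat hole at (182,189) and the collar top at (140,81). Next I measure them.

Run:
```python
from h import *
import pickle
D=pickle.load(open("s0.pkl","rb"));T=D["top"];S=D["scene"]
tp=lambda L:[(160+x/2.724,140+y/2.725) for x,y in L]
sp=lambda L:[(180+x*350/790,165+(y-327)*120/271) for x,y in L]
np.set_printoptions(precision=4,suppress=True)
def show(n,L,L2,z):
    a=onz(T,tp(L),z);b=onz(S,sp(L2),z) if L2 else None
    print(n,a[:,:2].tolist() if len(a)>1 else a[0,:2], b[:,:2] if b is not None else ''); return a
h=show("slat",[(182,189)],[(588,424)],.040)
c=show("collar",[(140,81)],[(664,424)],.105)
show("pin",[(379,62-0)],[(393,472)],.080)
show("bolt",[(449,46)],[(310,513)],.059)
b=show("bracket",[(668,193)],[(87,436)],.024)
show("base",[(47,110),(268,46),(323,228),(95,297)],None,.012)
def ang(L,z):
    a=onz(T,tp(L),z);d=a[1]-a[0];print(np.degrees(np.arctan2(d[1],d[0])),np.linalg.norm(d))
print("clamp-slat",c-h,np.degrees(np.arctan2((c-h)[0,1],(c-h)[0,0])))
ang([(47,110),(268,46)],.012);ang([(95,297),(323,228)],.012);ang([(268,46),(323,228)],.012);
ang([(312,190),(82,262)],.04)
print("trough");ang([(760,263),(650,66)],.034);ang([(682,302),(575,103)],.034)
# masks for the bright bracket, pin top, collar
g=T["color"].astype(int)
def blob(cx,cy,r,f):
    m=np.zeros(g.shape[:2],np.uint8);m[cy-r:cy+r,cx-r:cx+r]=f(g)[cy-r:cy+r,cx-r:cx+r]
    cs=cv2.findContours(m,0,2)[0];k=max(cs,key=cv2.contourArea);return k
k=blob(404,210,22,lambda g:(g.max(2)-g.min(2)<25)&(g.min(2)>60))
r=cv2.minAreaRect(k);print(r)
P=onz(T,cv2.boxPoints(r),.024);print(P[:,:2],P.mean(0));
for i in range(4):
    d=P[i]-P[i-1];print(np.linalg.norm(d),np.degrees(np.arctan2(d[1],d[0])))
```

```text
slat [0.5581 0.2051] [[0.563  0.2054]]
collar [0.6327 0.2244] [[0.641  0.2228]]
pin [0.6485 0.0376] [[0.6559 0.038 ]]
bolt [ 0.6665 -0.02  ] [[ 0.6721 -0.0186]]
bracket [ 0.5414 -0.1988] [[ 0.5468 -0.1972]]
base [[0.6379889946837536, 0.32806486951309627], [0.688137273766605, 0.1373516108072389], [0.5254430853873, 0.09216486680042558], [0.47516060589709364, 0.28273252546656125]] 
clamp-slat [[0.0746 0.0193 0.065 ]] 14.509823716545574
-75.2675137694142 0.19719634109480538
-75.2190190038714 0.19708972645263836
-164.47787882120238 0.16885271915589065
105.47954625149 0.19495482631848243
trough
24.091388437713864 0.18774246405517525
24.010286673580218 0.18684332966168485
((404.8297119140625, 210.32647705078125), (26.780424118041992, 19.794225692749023), 62.241458892822266)
[[ 0.5609 -0.165 ]
 [ 0.5809 -0.2069]
 [ 0.5245 -0.2306]
 [ 0.505  -0.1891]] [ 0.5428 -0.1979  0.024 ]
0.06087117944672596 23.361531931028875
0.04645665769828233 -64.46161792896119
0.061170666246762755 -157.1801442477226
0.04586832409033172 115.19540126052263
```

```bash
cat >> h.py <<'E'
from scipy.spatial.transform import Rotation as Ro
def mv(p,yaw):
    s=sense();R=Ro.from_quat(s["tool_rot"])
    y=np.radians(yaw);G=Ro.from_matrix(np.array([[np.cos(y),np.sin(y),0],[np.sin(y),-np.cos(y),0],[0,0,-1.]]))
    print("shift",np.round(R.inv().apply(np.array(p)-s["tcp_pos"])*1e3,1),"turn",np.round((R.inv()*G).as_rotvec(degrees=True),1))
def st():
    s=sense();x=Ro.from_quat(s["tool_rot"]).as_matrix()
    print("t %.2f"%s["t"],"tcp",np.round(s["tcp_pos"]*1e3,1),"yaw %.1f"%np.degrees(np.arctan2(x[1,0],x[0,0])),"F",np.round(s["force"],1),"gap %.1f"%(s["finger_gap"]*85.4),"q6 %.2f"%s["q"][5])
E
python3 -c "
from h import *
mv((.637,.2235,.15),70)"
```

```text
shift [-195.4  521.6   80.6] turn [-0.   0.1 -0.1]
```

Call:
servo_tool([
  [-195,521,50,0,0,0],
  [-195,521,50,0,0,0],
  [-195,521,50,0,0,0],
  [-195,521,50,0,0,0],
  [-195,521,50,0,0,0],
  [-195,521,50,0,0,0],
  [-195,521,50,0,0,0],
  [-195,521,50,0,0,0],
  [-195,521,50,0,0,0],
  [-195,521,50,0,0,0],
])

```text
t: 1.35
tcp_pos: [0.6402, 0.2208, 0.18]
tool_rot: [0.821, 0.571, 0.0, 0.001]
force: [-0.5, 1.4, 0.2]
finger_gap: 1.0
```

```bash
python3 -c "
from h import *
st()
a=snap('scene');b=snap('top')
A=a['color'][130:290,380:540,::-1];B=b['color'][110:270,150:310,::-1]
cv2.imwrite('pics/above.png',np.clip(cv2.resize(np.hstack([A,B]),(800,400),interpolation=cv2.INTER_CUBIC)*1.4,0,255))
# projected tcp
for s,o in((a,(380,130,0)),(b,(150,110,400))):
  for p in((.637,.2235,.105),sense()['tcp_pos']):
    q=proj(s,p)[0];print(q,(q-o[:2])*2.5+[o[2],0])
mv((.637,.2235,.076),70)
"
```

```text
t 1.35 tcp [640.2 220.8 180. ] yaw 69.6 F [-0.5  1.4  0.2] gap 85.4 q6 -1.05
[473.71752005 206.2826213 ] [234.29380013 190.70655325]
[487.28143005 165.2387868 ] [268.20357512  88.09696699]
[211.8584078  167.78804786] [554.64601949 144.47011965]
[201.85581632 157.13328632] [529.63954079 117.83321581]
shift [ -0.3   0.9 104.3] turn [-0.1  0.  -0.2][ WARN:0@4.837] global loadsave.cpp:1063 imwrite_ Unsupported depth image for selected encoder is fallbacked to CV_8U.
```

View pics/above.png

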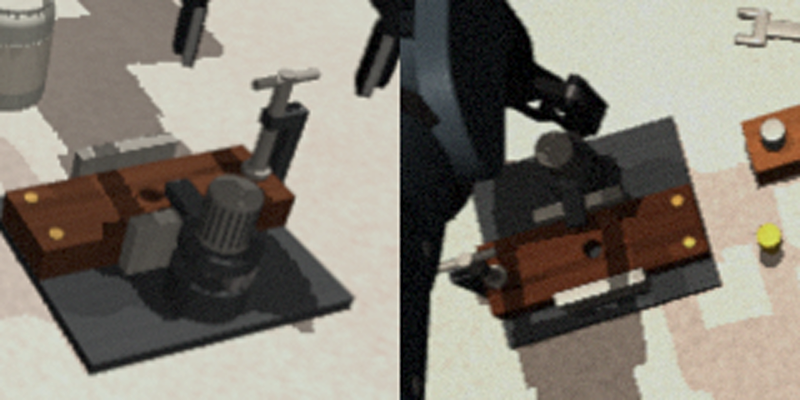

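The collar sits within about 3 mm of its estimate in both views: scene crop (236,186) and top crop (557,153). The fingers straddle it clear of the screw clamp, so I descend.

Call:
servo_tool([
  [0,1,60,0,0,0],
  [0,1,90,0,0,0],
  [0,1,104,0,0,0],
  [0,1,104,0,0,0],
])

```text
t: 1.95
tcp_pos: [0.6368, 0.2254, 0.0769]
tool_rot: [0.819, 0.573, -0.001, -0.0]
force: [0.7, -0.3, -0.2]
finger_gap: 0.999
```

Call:
servo_tool([
  [0,0,0,0,0,0],
  [0,0,0,0,0,0],
  [0,0,0,0,0,0],
  [0,0,0,0,0,0],
  [0,0,0,0,0,0],
  [0,0,0,0,0,0],
], gripper=25, newtons=20)

```text
t: 2.7
tcp_pos: [0.6383, 0.2239, 0.0786]
tool_rot: [0.82, 0.573, 0.0, 0.001]
force: [-2.0, -2.8, 6.0]
finger_gap: 0.377
```

```bash
python3 -c "
from h import *
st()"
```

```text
t 2.70 tcp [638.3 223.9  78.6] yaw 69.9 F [-2.  -2.8  6. ] gap 32.2 q6 -1.05
```

Call:
servo_tool([
  [0,0,0,0,0,0],
  [0,0,0,0,0,0],
  [0,0,-5,0,0,0],
  [0,0,-10,0,0,0],
  [0,0,-16,0,0,0],
  [0,0,-16,0,0,0],
], newtons=80)

```text
t: 3.45
tcp_pos: [0.6381, 0.2239, 0.0915]
tool_rot: [0.82, 0.573, -0.0, 0.0]
force: [5.7, -2.2, -15.1]
finger_gap: 0.359
```

```bash
python3 -c "
from h import *
st()"
```

```text
t 3.45 tcp [638.1 223.9  91.5] yaw 69.9 F [  5.7  -2.2 -15.1] gap 30.7 q6 -1.05
```

Call:
servo_tool([
  [0,0,0,0,0,-9],
  [0,0,0,0,0,-18],
  [0,0,0,0,0,-27],
  [0,0,0,0,0,-36],
  [0,0,0,0,0,-45],
  [0,0,0,0,0,-54],
  [0,0,0,0,0,-62],
  [0,0,0,0,0,-69],
  [0,0,0,0,0,-69],
  [0,0,0,0,0,-69],
])

```text
t: 4.7
tcp_pos: [0.637, 0.2276, 0.0912]
tool_rot: [0.351, 0.936, 0.002, -0.002]
force: [3.6, 6.8, -16.2]
finger_gap: 0.358
```

```bash
python3 -c "
from h import *
st()"
```

```text
t 4.70 tcp [637.  227.6  91.2] yaw 138.9 F [  3.6   6.8 -16.2] gap 30.6 q6 -2.25
```

Call:
servo_tool([
  [0,0,5,0,0,0],
  [0,0,10,0,0,0],
  [0,0,14,0,0,0],
  [0,0,14,0,0,0],
])

```text
t: 5.2
tcp_pos: [0.637, 0.2277, 0.0791]
tool_rot: [0.351, 0.936, 0.002, -0.002]
force: [1.0, 6.7, -7.5]
finger_gap: 0.359
```

```bash
python3 -c "
from h import *
st()"
```

```text
t 5.20 tcp [637.  227.7  79.1] yaw 138.9 F [ 1.   6.7 -7.5] gap 30.7 q6 -2.25
```

Call:
servo_tool([
  [0,0,0,0,0,0],
  [0,0,0,0,0,0],
  [0,0,0,0,0,0],
  [0,0,0,0,0,0],
  [0,0,-50,0,0,0],
  [0,0,-100,0,0,0],
  [0,0,-100,0,0,0],
], gripper=85)

```text
t: 6.08
tcp_pos: [0.6414, 0.2249, 0.185]
tool_rot: [0.351, 0.936, 0.003, 0.005]
force: [-0.2, -0.3, 0.3]
finger_gap: 0.993
```

```bash
python3 -c "
from h import *
st()
mv((.544,-.198,.12),24)"
```

```text
t 6.08 tcp [641.4 224.9 185. ] yaw 138.9 F [-0.2 -0.3  0.3] gap 84.8 q6 -2.25
shift [-204.2 -383.2   63.1] turn [  0.7  -0.2 114.9]
```

Call:
servo_tool([
  [-24,-40,0,0,0,10],
  [-48,-80,0,0,0,20],
  [-72,-120,0,0,0,30],
  [-96,-160,0,0,0,40],
  [-120,-200,0,0,0,50],
  [-144,-240,0,0,0,60],
  [-164,-280,0,0,0,70],
  [-184,-320,0,0,0,80],
  [-204,-360,0,0,0,90],
  [-204,-383,0,0,0,100],
])

```text
t: 7.32
tcp_pos: [0.5392, -0.2009, 0.1785]
tool_rot: [0.944, 0.329, -0.0, 0.0]
force: [0.9, 0.6, 0.6]
finger_gap: 0.994
```

```bash
python3 -c "
from h import *
import pickle
st()
mv((.544,-.198,.10),24)
a=snap('scene');b=snap('top')
cv2.imwrite('pics/park.png',np.hstack([cv2.resize(np.clip(a['color'][120:300,160:540,::-1]*1.3,0,255).astype(np.uint8),(800,379))]))
D=pickle.load(open('s0.pkl','rb'));T=D['top']
for n,p,z in(('tin',(258,299),.1),('tape',(377,293),.03),('yel',(298,205),.074),('pink',(328,194),.074)): print(n,onz(T,[p],z)[0])
"
```

```text
t 7.33 tcp [ 539.2 -200.9  178.5] yaw 38.4 F [0.9 0.6 0.6] gap 84.9 q6 -1.22
shift [ 5.6  0.7 78.5] turn [-0.   0.  14.4]
tin [0.35945793 0.12743254 0.1       ]
tape [ 0.36126637 -0.1211734   0.03      ]
yel [0.554614   0.04307774 0.074     ]
pink [ 0.57650142 -0.02317127  0.074     ]
```

View pics/park.png

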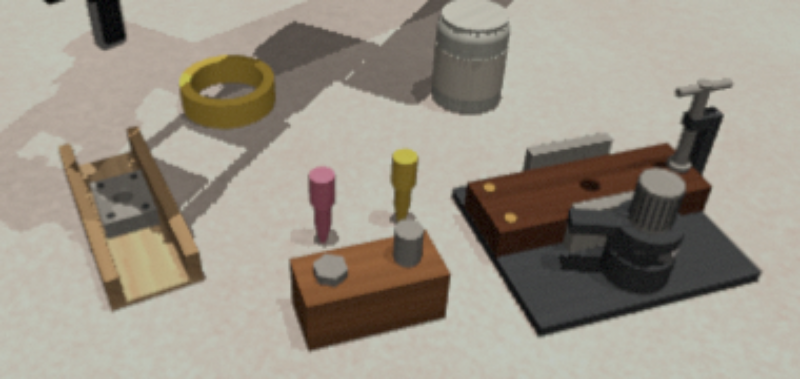

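The clamp arm at (600,220) now points aside to jig −y and the collar is down, so it is parked. The slat hole at (590,185) is clear. Now I take the bracket.

Call:
servo_tool([
  [5,1,40,0,0,10],
  [5,1,80,0,0,14],
  [5,1,120,0,0,14],
  [5,1,150,0,0,14],
  [5,1,165,0,0,14],
  [5,1,173,0,0,14],
  [5,1,173,0,0,14],
])

```text
t: 8.3
tcp_pos: [0.5447, -0.1958, 0.0065]
tool_rot: [0.976, 0.216, 0.0, 0.0]
force: [-0.2, 0.8, 0.1]
finger_gap: 0.99
```

Call:
servo_tool([
  [0,0,0,0,0,0],
  [0,0,0,0,0,0],
  [0,0,0,0,0,0],
  [0,0,0,0,0,0],
  [0,0,0,0,0,0],
], gripper=50, newtons=60)

```text
t: 8.93
tcp_pos: [0.5449, -0.1964, 0.0078]
tool_rot: [0.976, 0.216, 0.001, 0.001]
force: [-2.0, 0.4, 6.1]
finger_gap: 0.682
```

```bash
python3 -c "
from h import *
st()"
```

```text
t 8.93 tcp [ 544.9 -196.4    7.8] yaw 24.9 F [-2.   0.4  6.1] gap 58.2 q6 -0.97
```

Call:
servo_tool([
  [0,0,-5,0,0,0],
  [0,0,-20,0,0,0],
  [0,0,-60,0,0,0],
  [0,0,-110,0,0,0],
  [0,0,-110,0,0,0],
])

```text
t: 9.55
tcp_pos: [0.5472, -0.1975, 0.1209]
tool_rot: [0.976, 0.216, 0.004, 0.003]
force: [0.5, -0.2, -3.0]
finger_gap: 0.681
```

```bash
python3 -c "
from h import *
st()
mv((.46,.0,.03),14.8)"
```

```text
t 9.55 tcp [ 547.2 -197.5  120.9] yaw 24.9 F [ 0.5 -0.2 -3. ] gap 58.2 q6 -0.97
shift [   3.5 -216.6   89.1] turn [ 0.4 -0.4 10.1]
```

Call:
servo_tool([
  [3,-60,0,0,0,5],
  [3,-120,0,0,0,10],
  [3,-170,10,0,0,10],
  [3,-205,30,0,0,10],
  [3,-216,60,0,0,10],
  [3,-216,88,0,0,10],
  [3,-216,100,0,0,10],
  [3,-216,100,0,0,10],
])

```text
t: 10.55
tcp_pos: [0.4557, 0.0012, 0.0155]
tool_rot: [0.992, 0.13, -0.001, -0.0]
force: [-0.6, -0.4, -2.5]
finger_gap: 0.683
```

```bash
python3 -c "
from h import *
st()
mv((.46,.0,.002),14.8)"
```

```text
t 10.55 tcp [455.7   1.2  15.5] yaw 14.9 F [-0.6 -0.4 -2.5] gap 58.4 q6 -0.50
shift [ 3.9  2.3 13.5] turn [-0.1  0.1  0.1]
```

Call:
servo_tool([
  [0,0,4,0,0,0],
  [0,0,8,0,0,0],
  [0,0,10,0,0,0],
  [0,0,12,0,0,0],
  [0,0,13,0,0,0],
  [0,0,13,0,0,0],
])

```text
t: 11.3
tcp_pos: [0.4562, 0.0013, 0.0033]
tool_rot: [0.992, 0.13, -0.0, -0.0]
force: [-0.6, 0.6, -3.0]
finger_gap: 0.682
```

```bash
python3 -c "
from h import *
st()"
```

```text
t 11.30 tcp [456.2   1.3   3.3] yaw 14.9 F [-0.6  0.6 -3. ] gap 58.3 q6 -0.50
```

Not touching yet, so I go a little lower.

Call:
servo_tool([
  [0,0,1,0,0,0],
  [0,0,2,0,0,0],
  [0,0,2,0,0,0],
])

```text
t: 11.68
tcp_pos: [0.4562, 0.0013, 0.0018]
tool_rot: [0.992, 0.13, 0.0, 0.0]
force: [-0.8, -0.1, 3.5]
finger_gap: 0.684
```

```bash
python3 -c "
from h import *
st()"
```

```text
t 11.68 tcp [456.2   1.3   1.8] yaw 14.9 F [-0.8 -0.1  3.5] gap 58.4 q6 -0.50
```

Call:
servo_tool([
  [0,0,0,0,0,0],
  [0,0,0,0,0,0],
  [0,0,0,0,0,0],
  [0,0,-45,0,0,0],
  [0,0,-50,0,0,0],
  [0,0,-50,0,0,-10],
  [0,0,-50,0,0,-20],
  [0,0,-50,0,0,-30],
  [0,0,-50,0,0,-40],
  [0,0,-50,0,0,-50],
], gripper=75)

```text
t: 12.92
tcp_pos: [0.4559, 0.0013, 0.0509]
tool_rot: [0.842, 0.539, -0.0, -0.0]
force: [0.4, 0.3, -0.0]
finger_gap: 0.881
```

```bash
python3 -c "
from h import *
st()
mv((.4562,.0013,.004),104.9)"
```

```text
t 12.93 tcp [455.9   1.3  50.9] yaw 65.2 F [ 0.4  0.3 -0. ] gap 75.2 q6 -1.38
shift [ 0.1  0.3 46.9] turn [ -0.   -0.  -39.7]
```

Call:
servo_tool([
  [0,0,0,0,0,-10],
  [0,0,0,0,0,-20],
  [0,0,0,0,0,-30],
  [0,0,0,0,0,-40],
  [0,0,25,0,0,-40],
  [0,0,40,0,0,-40],
  [0,0,46,0,0,-40],
  [0,0,46,0,0,-40],
])

```text
t: 13.92
tcp_pos: [0.4559, 0.0013, 0.0048]
tool_rot: [0.609, 0.793, -0.0, -0.001]
force: [-0.2, -0.4, 0.2]
finger_gap: 0.878
```

Call:
servo_tool([
  [0,0,0,0,0,0],
  [0,0,0,0,0,0],
  [0,0,0,0,0,0],
  [0,0,0,0,0,0],
  [0,0,0,0,0,0],
], gripper=35, newtons=50)

```text
t: 14.55
tcp_pos: [0.4568, 0.0011, 0.0061]
tool_rot: [0.609, 0.793, 0.0, 0.001]
force: [0.0, -0.1, 5.8]
finger_gap: 0.519
```

```bash
python3 -c "
from h import *
st()"
```

```text
t 14.55 tcp [456.8   1.1   6.1] yaw 104.9 F [ 0.  -0.1  5.8] gap 44.3 q6 -2.07
```

Call:
servo_tool([
  [0,0,-10,0,0,0],
  [0,0,-50,0,0,0],
  [0,0,-100,0,0,0],
  [0,0,-130,0,0,0],
  [0,0,-130,0,0,0],
])

```text
t: 15.18
tcp_pos: [0.4573, 0.0011, 0.1374]
tool_rot: [0.609, 0.793, 0.001, 0.002]
force: [-0.4, -0.3, -3.5]
finger_gap: 0.52
```

```bash
python3 -c "
from h import *
st()
mv((.561,.205,.13),104.8)"
```

```text
t 15.18 tcp [457.3   1.1 137.4] yaw 104.9 F [-0.4 -0.3 -3.5] gap 44.4 q6 -2.07
shift [170.4 152.7   7.6] turn [0.3 0.1 0.1]
```

Call:
servo_tool([
  [50,40,5,0,0,0],
  [95,80,5,0,0,0],
  [140,120,5,0,0,0],
  [171,153,5,0,0,0],
  [171,153,15,0,0,0],
  [171,153,35,0,0,0],
  [171,153,45,0,0,0],
  [171,153,45,0,0,0],
  [171,153,45,0,0,0],
])

```text
t: 16.3
tcp_pos: [0.5602, 0.2054, 0.0904]
tool_rot: [0.61, 0.793, 0.0, 0.0]
force: [0.6, 0.5, -3.2]
finger_gap: 0.521
```

```bash
python3 -c "
from h import *
st()
mv((.562,.206,.07),104.8)
a=snap('scene');b=snap('top')
A=a['color'][150:270,380:530,::-1];B=b['color'][140:260,165:285,::-1]
cv2.imwrite('pics/pl.png',np.clip(np.hstack([cv2.resize(A,(440,352),interpolation=2),cv2.resize(B,(352,352),interpolation=2)])*1.5,0,255).astype(np.uint8))
"
```

```text
t 16.30 tcp [560.2 205.4  90.4] yaw 104.9 F [ 0.6  0.5 -3.2] gap 44.5 q6 -1.67
shift [ 0.1  1.9 20.4] turn [0.  0.  0.1]
```

View pics/pl.png

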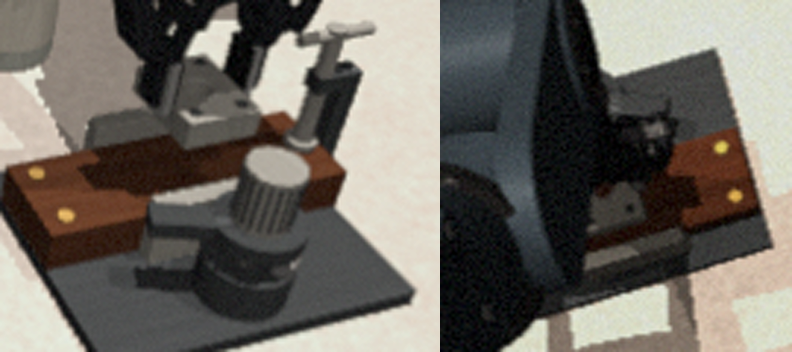

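The bracket is held level above the slat (crop end face about (190..262,105..147)). I use its known pose to correct the scene camera's bias.

```bash
python3 -c "
from h import *
import pickle
S=pickle.load(open('s0.pkl','rb'))['scene']
s=snapshot('scene');print(np.abs(np.array(s['R'])-S['R']).max())
px=lambda x,y:(380+x*150/440,150+y*120/352)
c=np.array([.5602,.2054]);a=np.radians(14.9);ex=np.array([np.cos(a),np.sin(a)]);ey=np.array([-ex[1],ex[0]])
for n,q,u,v,z in(('bl',(190,148),30,-23,.0843),('tl',(180,123),30,-23,.1023),('tr',(259,102),30,23,.1023),('br',(264,121),30,23,.0843)):
  w=c+ex*u/1e3+ey*v/1e3
  print(n,onz(s,[px(*q)],z)[0][:2]-w,proj(s,[*w,z]),px(*q))
# wood-slat end edges in initial scene / cheek via projecting candidate jig
for h in((.562,.206),):
  for u,v,z in((33,-100,40),(-33,-100,40),(-60,-100,12),(110,-100,12),(110,100,12),(0,0,40),(78,0,105)):
    w=np.array(h)+ex*u/1e3+ey*v/1e3; p=proj(s,[*w,z/1e3])[0]; print(u,v,z,p,(p-[380,150])*[440/150,352/120])
"
```

```text
0.0
bl [0.00099257 0.00352337] [[442.50481107 200.11993165]] (444.77272727272725, 200.45454545454544)
tl [ 0.00095624 -0.00579414] [[444.71050121 191.50856942]] (441.3636363636364, 191.9318181818182)
tr [-0.00529065  0.00045081] [[469.0989805  186.67554623]] (468.29545454545456, 184.77272727272728)
br [-0.01072794  0.00969454] [[466.50957784 195.22149878]] (470.0, 191.25)
33 -100 40 [398.21269617 230.7540765 ] [ 53.42390876 236.87862441]
-33 -100 40 [382.14513964 206.56342949] [  6.29240962 165.91939318]
-60 -100 12 [374.88180533 209.16573178] [-15.01337104 173.55281322]
110 -100 12 [417.44556035 276.20158184] [109.84031037 370.19130672]
110 100 12 [523.1540584  249.28122092] [419.91857132 291.22491471]
0 0 40 [440.6866936  207.60405682] [178.01430123 168.9719    ]
78 0 105 [475.43137451 206.40609907] [279.93203189 165.45789061]
```

Call:
servo_tool([
  [0,2,15,0,0,0],
  [0,2,24,0,0,0],
  [0,2,27,0,0,0],
  [0,2,30,0,0,0],
  [0,2,32,0,0,0],
])

```text
t: 17.08
tcp_pos: [0.5621, 0.2064, 0.0582]
tool_rot: [0.609, 0.793, 0.0, 0.0]
force: [-0.6, 0.0, -3.6]
finger_gap: 0.521
```

```bash
python3 -c "
from h import *
st()"
```

```text
t 17.07 tcp [562.1 206.4  58.2] yaw 104.9 F [-0.6  0.  -3.6] gap 44.5 q6 -1.67
```

Call:
servo_tool([
  [0,0,4,0,0,0],
  [0,0,7,0,0,0],
  [0,2,7,0,0,0],
  [0,3,7,0,0,0],
  [0,4,7,0,0,0],
  [0,4,7,0,0,0],
])

```text
t: 17.82
tcp_pos: [0.563, 0.2067, 0.0509]
tool_rot: [0.609, 0.793, -0.002, -0.002]
force: [-6.2, -1.9, -0.6]
finger_gap: 0.519
```

Call:
servo_tool([
  [0,-3,0,0,0,0],
  [0,-5,0,0,0,0],
  [0,-7,0,0,0,0],
  [0,-8,0,0,0,0],
  [0,-8,0,0,0,0],
])

```text
t: 18.45
tcp_pos: [0.5583, 0.2054, 0.0514]
tool_rot: [0.609, 0.793, 0.0, 0.0]
force: [-0.5, -1.0, -3.6]
finger_gap: 0.521
```

```bash
python3 -c "
from h import *
st()"
```

```text
t 18.45 tcp [558.3 205.4  51.4] yaw 104.9 F [-0.5 -1.  -3.6] gap 44.5 q6 -1.67
```

Call:
servo_tool([
  [0,1,0,0,0,0],
  [0,1,2,0,0,0],
  [0,1,4,0,0,0],
  [0,1,5,0,0,0],
  [0,1,5,0,0,0],
])

```text
t: 19.08
tcp_pos: [0.5591, 0.2056, 0.0463]
tool_rot: [0.609, 0.793, -0.0, -0.0]
force: [0.1, 0.0, -3.3]
finger_gap: 0.522
```

```bash
python3 -c "
from h import *
st()"
```

```text
t 19.07 tcp [559.1 205.6  46.3] yaw 104.9 F [ 0.1  0.  -3.3] gap 44.5 q6 -1.67
```

Call:
servo_tool([
  [0,0,1,0,0,0],
  [0,0,2,0,0,0],
  [0,0,2,0,0,0],
])

```text
t: 19.45
tcp_pos: [0.5591, 0.2056, 0.0462]
tool_rot: [0.609, 0.793, 0.0, 0.0]
force: [-3.9, -1.0, 8.4]
finger_gap: 0.52
```

```bash
python3 -c "
from h import *
st()"
```

```text
t 19.45 tcp [559.1 205.6  46.2] yaw 104.9 F [-3.9 -1.   8.4] gap 44.4 q6 -1.67
```

Call:
servo_tool([
  [0,0,0,0,0,0],
  [0,0,0,0,0,0],
  [0,0,0,0,0,0],
  [0,0,-30,0,0,0],
  [0,0,-80,0,0,0],
  [0,0,-110,0,0,0],
  [0,0,-110,0,0,0],
], gripper=62)

```text
t: 20.32
tcp_pos: [0.5616, 0.206, 0.1576]
tool_rot: [0.609, 0.793, 0.003, 0.003]
force: [-1.1, 0.8, -0.4]
finger_gap: 0.729
```

```bash
python3 -c "
from h import *
st()
mv((.653,.039,.13),104.8)"
```

```text
t 20.32 tcp [561.6 206.  157.6] yaw 104.9 F [-1.1  0.8 -0.4] gap 62.2 q6 -1.67
shift [-184.9   45.1   28.1] turn [0.5 0.  0.1]
```

Call:
servo_tool([
  [-55,14,0,0,0,0],
  [-110,28,0,0,0,0],
  [-160,40,0,0,0,0],
  [-185,45,10,0,0,0],
  [-185,45,28,0,0,0],
  [-185,45,28,0,0,0],
], gripper=44)

```text
t: 21.08
tcp_pos: [0.6468, 0.0401, 0.123]
tool_rot: [0.609, 0.793, -0.002, -0.004]
force: [-0.1, 0.1, -0.0]
finger_gap: 0.516
```

```bash
python3 -c "
from h import *
st()
mv((.653,.039,.056),104.8)
a=snap('scene');b=snap('top')
A=a['color'][150:270,280:530,::-1];B=b['color'][120:240,165:365,::-1]
cv2.imwrite('pics/pin.png',np.clip(np.vstack([cv2.resize(A,(600,288),interpolation=2),cv2.resize(B,(500,300),interpolation=2)[:,:].copy() if 0 else cv2.resize(B,(600,360),interpolation=2)[:300]])*1.4,0,255).astype(np.uint8))
"
```

```text
t 21.07 tcp [646.8  40.1 123. ] yaw 104.9 F [-0.1  0.1 -0. ] gap 44.1 q6 -1.94
shift [-2.9  6.2 67. ] turn [-0.4 -0.2  0.1]
```

View pics/pin.png

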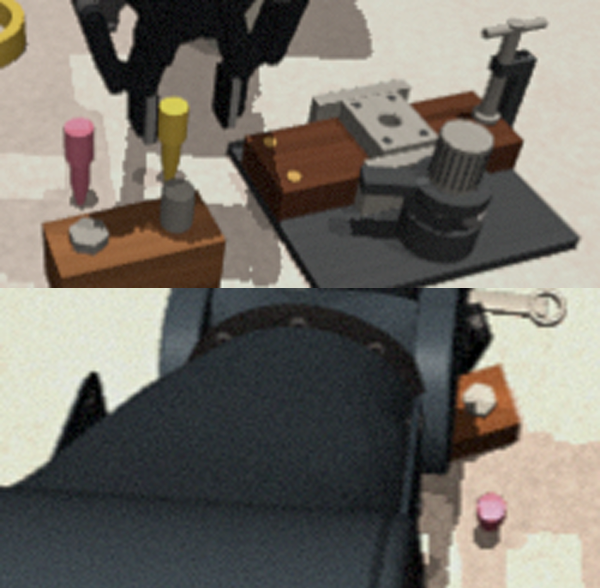

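The bracket lies flat between the cheeks, with its hole at crop (390,120). The pin at (178,190) stands beneath the gripper. I centre over it and descend.

Call:
servo_tool([
  [-2,4,10,0,0,0],
  [-2,4,25,0,0,0],
  [-2,4,25,0,0,0],
])

```text
t: 21.55
tcp_pos: [0.6531, 0.038, 0.0994]
tool_rot: [0.609, 0.793, -0.001, -0.002]
force: [1.1, 0.6, 0.0]
finger_gap: 0.517
```

```bash
python3 -c "
from h import *
st()
mv((.653,.039,.056),104.8)"
```

```text
t 21.55 tcp [653.1  38.   99.4] yaw 104.9 F [1.1 0.6 0. ] gap 44.2 q6 -1.94
shift [ 1.   0.4 43.4] turn [-0.2 -0.1  0.1]
```

Call:
servo_tool([
  [1,0,15,0,0,0],
  [1,0,30,0,0,0],
  [1,0,40,0,0,0],
  [1,0,43,0,0,0],
  [1,0,43,0,0,0],
])

```text
t: 22.18
tcp_pos: [0.6543, 0.0384, 0.0581]
tool_rot: [0.609, 0.793, -0.0, -0.0]
force: [0.7, 1.0, 0.2]
finger_gap: 0.514
```

Call:
servo_tool([
  [0,0,0,0,0,0],
  [0,0,0,0,0,0],
  [0,0,0,0,0,0],
  [0,0,0,0,0,0],
], gripper=15, newtons=60)

```text
t: 22.68
tcp_pos: [0.6549, 0.0383, 0.0591]
tool_rot: [0.609, 0.793, 0.0, 0.001]
force: [-0.6, 0.2, 4.0]
finger_gap: 0.233
```

```bash
python3 -c "
from h import *
st()"
```

```text
t 22.68 tcp [654.9  38.3  59.1] yaw 104.9 F [-0.6  0.2  4. ] gap 19.9 q6 -1.94
```

Call:
servo_tool([
  [0,0,-5,0,0,0],
  [0,0,-25,0,0,0],
  [0,0,-60,0,0,0],
  [0,0,-95,0,0,0],
  [0,0,-95,0,0,0],
])

```text
t: 23.3
tcp_pos: [0.6566, 0.0383, 0.1577]
tool_rot: [0.609, 0.793, 0.002, 0.003]
force: [-0.3, -0.0, -1.3]
finger_gap: 0.239
```

```bash
python3 -c "
from h import *
st()
mv((.5591,.2056,.150),104.8)"
```

```text
t 23.30 tcp [656.6  38.3 157.7] yaw 104.9 F [-0.3 -0.  -1.3] gap 20.4 q6 -1.94
shift [186.8 -51.2   6.8] turn [0.4 0.2 0.1]
```

Call:
servo_tool([
  [55,-15,0,0,0,0],
  [110,-30,0,0,0,0],
  [160,-45,0,0,0,0],
  [187,-51,5,0,0,0],
  [187,-51,20,0,0,0],
  [187,-51,30,0,0,0],
  [187,-51,30,0,0,0],
  [187,-51,30,0,0,0],
])

```text
t: 24.3
tcp_pos: [0.5576, 0.205, 0.1231]
tool_rot: [0.61, 0.792, -0.0, 0.0]
force: [0.9, -0.1, -0.7]
finger_gap: 0.232
```

```bash
python3 -c "
from h import *
st()
mv((.5591,.2056,.120),104.8)
s=snap('scene')
x0,y0=400,120
A=s['color'][y0:y0+120,x0:x0+120,::-1]
cv2.imwrite('pics/ins.png',np.clip(cv2.resize(A,(600,600),interpolation=2)*1.4,0,255).astype(np.uint8))
t=sense()['tcp_pos']
for d in(0,-.0091,-.0331,-.0531):print(d,(proj(s,t+[0,0,d])[0]-[x0,y0])*5)
print('hole top pred',(proj(s,(.5591,.2056,.058))[0]-[x0,y0])*5)
for d in np.eye(3)[:2]*.005: print((proj(s,t+[0,0,-.053]+d)-proj(s,t+[0,0,-.053]))*5)
"
```

```text
t 24.30 tcp [557.6 205.  123.1] yaw 104.8 F [ 0.9 -0.1 -0.7] gap 19.8 q6 -1.66
shift [0.2 1.6 3.1] turn [0. 0. 0.]
0 [246.44390841 238.63019335]
-0.0091 [240.79210265 261.05986466]
-0.0331 [226.3310985 318.3637359]
-0.0531 [214.75113817 364.16258874]
hole top pred [210.0199157  393.98040095]
[[4.04649874 8.73649367]]
[[14.01144945 -0.26184119]]
```

View pics/ins.png

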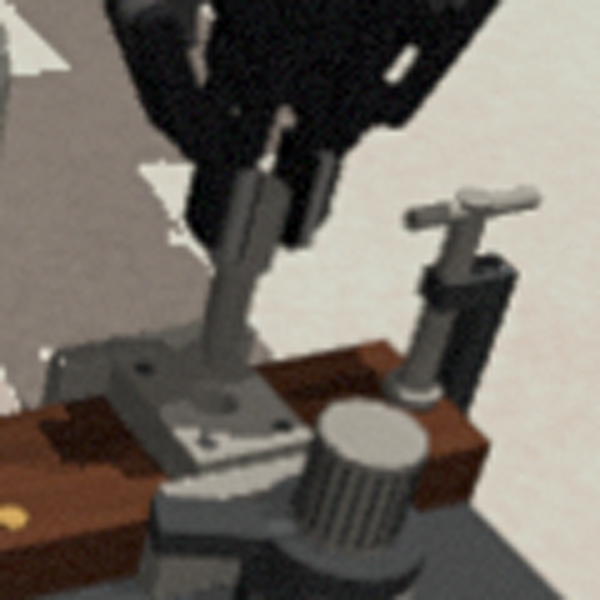

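The pin tip at (225,375) hangs over the bracket hole at (222,402), and this offset matches the prediction to about 1–2 mm. I insert it, watching the force.

Call:
servo_tool([
  [0,0.5,8,0,0,0],
  [0,0.5,14,0,0,0],
  [0,0.5,20,0,0,0],
  [0,0.5,25,0,0,0],
  [0,0.5,30,0,0,0],
  [0,0.5,30,0,0,0],
], newtons=90)

```text
t: 25.1
tcp_pos: [0.5576, 0.2062, 0.093]
tool_rot: [0.61, 0.793, 0.0, -0.0]
force: [1.5, 0.3, -1.6]
finger_gap: 0.22
```

```bash
python3 -c "
from h import *
st()"
```

```text
t 25.10 tcp [557.6 206.2  93. ] yaw 104.9 F [ 1.5  0.3 -1.6] gap 18.8 q6 -1.66
```

Call:
servo_tool([
  [0,0,4,0,0,0],
  [0,0,8,0,0,0],
  [0,0,12,0,0,0],
  [0,0,12,0,0,0],
])

```text
t: 25.6
tcp_pos: [0.558, 0.2061, 0.081]
tool_rot: [0.609, 0.793, 0.0, 0.001]
force: [3.6, -0.6, -1.5]
finger_gap: 0.223
```

```bash
python3 -c "
from h import *
st()"
```

```text
t 25.60 tcp [558.  206.1  81. ] yaw 104.9 F [ 3.6 -0.6 -1.5] gap 19.0 q6 -1.66
```

Call:
servo_tool([
  [0,1,3,0,0,0],
  [0,1,6,0,0,0],
  [0,1,9,0,0,0],
  [0,1,12,0,0,0],
  [0,1,12,0,0,0],
])

```text
t: 26.22
tcp_pos: [0.56, 0.206, 0.0697]
tool_rot: [0.609, 0.793, 0.001, 0.002]
force: [5.0, -2.8, 1.7]
finger_gap: 0.221
```

```bash
python3 -c "
from h import *
st()"
```

```text
t 26.23 tcp [560.  206.   69.7] yaw 104.9 F [ 5.  -2.8  1.7] gap 18.9 q6 -1.66
```

Call:
servo_tool([
  [0,1,1,0,0,0],
  [0,1,2,0,0,0],
  [0,1,3,0,0,0],
  [0,1,4,0,0,0],
  [0,1,4,0,0,0],
])

```text
t: 26.85
tcp_pos: [0.5605, 0.2061, 0.0672]
tool_rot: [0.609, 0.793, 0.001, 0.001]
force: [1.5, -4.1, 11.1]
finger_gap: 0.223
```

```bash
python3 -c "
from h import *
st()"
```

```text
t 26.85 tcp [560.5 206.1  67.2] yaw 104.9 F [ 1.5 -4.1 11.1] gap 19.0 q6 -1.66
```

Call:
servo_tool([
  [0,0,2,0,0,0],
  [0,0,4,0,0,0],
  [0,0,4,0,0,0],
  [0,0,0,0,0,0],
])

```text
t: 27.35
tcp_pos: [0.5603, 0.2061, 0.0674]
tool_rot: [0.609, 0.793, 0.001, 0.002]
force: [4.1, -3.3, -5.2]
finger_gap: 0.221
```

```bash
python3 -c "
from h import *
st()"
```

```text
t 27.35 tcp [560.3 206.1  67.4] yaw 104.9 F [ 4.1 -3.3 -5.2] gap 18.9 q6 -1.66
```

Home and solid. I release gently, rise, and go back over the collar.

Call:
servo_tool([
  [0,0,0,0,0,0],
  [0,0,0,0,0,0],
  [0,0,0,0,0,0],
  [0,0,-20,0,0,0],
  [0,0,-60,0,0,0],
  [0,0,-110,0,0,0],
  [0,0,-110,0,0,0],
], gripper=50)

```text
t: 28.22
tcp_pos: [0.5616, 0.2075, 0.1789]
tool_rot: [0.609, 0.793, 0.003, 0.002]
force: [0.4, 0.7, -0.7]
finger_gap: 0.589
```

```bash
python3 -c "
from h import *
st()
mv((.6375,.226,.150),139)
s=snap('scene')
A=s['color'][140:260,390:540,::-1]
cv2.imwrite('pics/home.png',np.clip(cv2.resize(A,(750,600),interpolation=2)*1.4,0,255).astype(np.uint8))
"
```

```text
t 28.23 tcp [561.6 207.5 178.9] yaw 104.9 F [ 0.4  0.7 -0.7] gap 50.3 q6 -1.66
shift [-1.6 77.9 29.5] turn [  0.4   0.1 -34.1]
```

View pics/home.png

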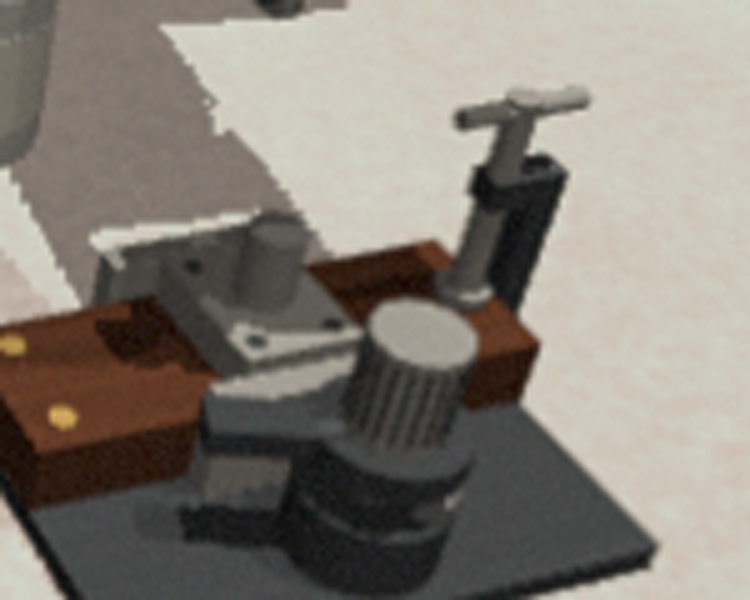

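The pin (270,260) is upright with its shoulder on the bracket, which lies flat between the cheeks, and the clamp is still parked at (270,420). The earlier grips put the clamp axis at about (0.635, 0.2255).

Call:
servo_tool([
  [-1,30,0,0,0,-10],
  [-1,60,0,0,0,-20],
  [-1,75,0,0,0,-30],
  [-1,75,10,0,0,-34],
  [-1,75,30,0,0,-34],
  [-1,75,30,0,0,-34],
], gripper=65)

```text
t: 29.02
tcp_pos: [0.6291, 0.2246, 0.1412]
tool_rot: [0.351, 0.936, -0.002, -0.004]
force: [-0.1, 0.1, -0.5]
finger_gap: 0.759
```

```bash
python3 -c "
from h import *
st()
mv((.635,.2255,.077),139)"
```

```text
t 29.02 tcp [629.1 224.6 141.2] yaw 138.9 F [-0.1  0.1 -0.5] gap 64.8 q6 -2.25
shift [-4.2  5.  64.1] turn [-0.4 -0.3 -0.1]
```

Call:
servo_tool([
  [-2,2,15,0,0,0],
  [-2,2,20,0,0,0],
  [-2,2,20,0,0,0],
])

```text
t: 29.4
tcp_pos: [0.6345, 0.2251, 0.1247]
tool_rot: [0.351, 0.936, -0.0, -0.0]
force: [0.6, -0.1, -0.1]
finger_gap: 0.761
```

```bash
python3 -c "
from h import *
st()
mv((.635,.2255,.077),139)"
```

```text
t 29.40 tcp [634.5 225.1 124.7] yaw 138.9 F [ 0.6 -0.1 -0.1] gap 65.0 q6 -2.25
shift [-0.1  0.6 47.7] turn [-0.1 -0.  -0.1]
```

Call:
servo_tool([
  [0,0,20,0,0,0],
  [0,0,40,0,0,0],
  [0,0,48,0,0,0],
  [0,0,48,0,0,0],
])

```text
t: 29.9
tcp_pos: [0.6341, 0.225, 0.0759]
tool_rot: [0.351, 0.936, -0.001, -0.001]
force: [0.3, -0.9, -0.3]
finger_gap: 0.762
```

Call:
servo_tool([
  [0,0,0,0,0,0],
  [0,0,0,0,0,0],
  [0,0,0,0,0,0],
  [0,0,0,0,0,0],
  [0,0,0,0,0,0],
], gripper=22, newtons=80)

```text
t: 30.52
tcp_pos: [0.6352, 0.2255, 0.0784]
tool_rot: [0.351, 0.936, 0.0, 0.0]
force: [-1.5, 0.8, 6.0]
finger_gap: 0.364
```

```bash
python3 -c "
from h import *
st()"
```

```text
t 30.52 tcp [635.2 225.5  78.4] yaw 138.9 F [-1.5  0.8  6. ] gap 31.1 q6 -2.25
```

Call:
servo_tool([
  [0,0,-5,0,0,0],
  [0,0,-10,0,0,0],
  [0,0,-16,0,0,0],
  [0,0,-17,0,0,0],
  [0,0,-17,0,0,0],
])

```text
t: 31.15
tcp_pos: [0.635, 0.2254, 0.0918]
tool_rot: [0.351, 0.936, 0.0, -0.0]
force: [5.3, 2.1, -16.2]
finger_gap: 0.365
```

```bash
python3 -c "
from h import *
st()"
```

```text
t 31.15 tcp [635.  225.4  91.8] yaw 138.9 F [  5.3   2.1 -16.2] gap 31.2 q6 -2.25
```

Call:
servo_tool([
  [0,0,0,0,0,9],
  [0,0,0,0,0,18],
  [0,0,0,0,0,27],
  [0,0,0,0,0,36],
  [0,0,0,0,0,45],
  [0,0,0,0,0,54],
  [0,0,0,0,0,62],
  [0,0,0,0,0,69],
  [0,0,0,0,0,69],
  [0,0,0,0,0,69],
])

```text
t: 32.4
tcp_pos: [0.6351, 0.2247, 0.0916]
tool_rot: [0.82, 0.573, -0.0, 0.0]
force: [5.9, 1.8, -16.2]
finger_gap: 0.358
```

```bash
python3 -c "
from h import *
st()"
```

```text
t 32.40 tcp [635.1 224.7  91.6] yaw 69.9 F [  5.9   1.8 -16.2] gap 30.5 q6 -1.04
```

Call:
servo_tool([
  [0,0,5,0,0,0],
  [0,0,9,0,0,0],
  [0,0,12,0,0,0],
  [0,0,13,0,0,0],
  [0,0,13,0,0,0],
])

```text
t: 33.02
tcp_pos: [0.6353, 0.2248, 0.0816]
tool_rot: [0.82, 0.573, 0.0, 0.001]
force: [4.4, -0.9, -7.7]
finger_gap: 0.361
```

```bash
python3 -c "
from h import *
st()"
```

```text
t 33.02 tcp [635.3 224.8  81.6] yaw 69.9 F [ 4.4 -0.9 -7.7] gap 30.9 q6 -1.04
```

Call:
servo_tool([
  [0,0,0,0,0,0],
  [0,0,0,0,0,0],
  [0,0,0,0,0,0],
  [0,0,0,0,0,0],
  [0,0,-50,0,0,0],
  [0,0,-110,0,0,0],
  [0,0,-110,0,0,0],
], gripper=65)

```text
t: 33.9
tcp_pos: [0.6388, 0.2261, 0.1979]
tool_rot: [0.82, 0.573, 0.006, 0.003]
force: [-0.1, -0.3, 0.3]
finger_gap: 0.761
```

```bash
python3 -c "
from h import *
st()
mv((.45,-.05,.25),70)"
```

```text
t 33.90 tcp [638.8 226.1 197.9] yaw 69.9 F [-0.1 -0.3  0.3] gap 65.0 q6 -1.04
shift [-323.8  -81.9  -55.2] turn [ 0.6 -0.4 -0.1]
```

Call:
servo_tool([
  [-50,-15,-10,0,0,0],
  [-100,-30,-20,0,0,0],
  [-150,-45,-40,0,0,0],
  [-200,-60,-55,0,0,0],
  [-250,-75,-55,0,0,0],
  [-300,-80,-55,0,0,0],
  [-320,-80,-55,0,0,0],
  [-320,-80,-55,0,0,0],
  [-320,-80,-55,0,0,0],
  [-320,-80,-55,0,0,0],
])

```text
t: 35.15
tcp_pos: [0.45, -0.047, 0.2461]
tool_rot: [0.819, 0.573, -0.0, -0.0]
force: [0.7, 1.0, 1.5]
finger_gap: 0.764
```

```bash
python3 -c "
from h import *
st()
s=snap('scene')
A=s['color'][110:350,160:540,::-1]
cv2.imwrite('pics/end.png',np.clip(cv2.resize(A,(800,505),interpolation=2)*1.4,0,255).astype(np.uint8))
b=snap('top');cv2.imwrite('pics/endtop.png',np.clip(cv2.resize(b['color'][110:350,150:450,::-1],(750,600),interpolation=2)*1.4,0,255).astype(np.uint8))
"
```

```text
t 35.15 tcp [450.  -47.  246.1] yaw 70.0 F [0.7 1.  1.5] gap 65.2 q6 -1.57
```

View pics/end.png

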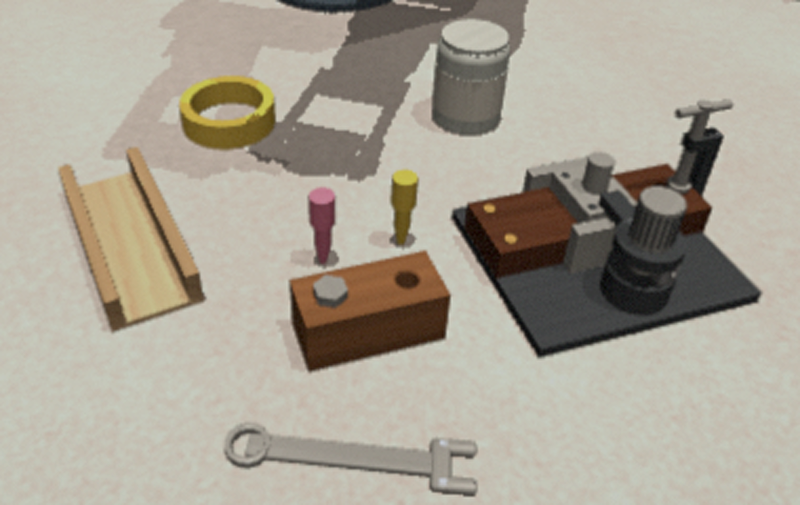

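View pics/endtop.png

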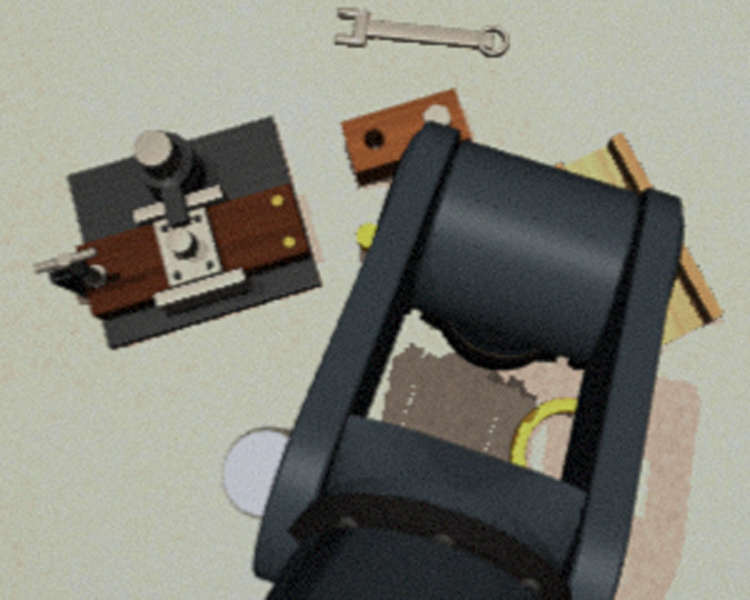

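The pin (top view (188,245)) is home in the bracket. The clamp arm (178,200) lies over the bracket, and the bolt, tin, tape, spanner and decoys stand where they were.

```bash
python3 -c "
from station import *
print(sign_off())"
```

```text
the job is handed in; nothing more can be done
None
```

The job is done in the order asked, and I handed it in at about 35 s of the 72 s allowed. I parked the clamp and moved the bracket from the trough to the slat, putting it down on the bench once to change the grip. I then pressed the pin home and turned the clamp arm back over the bracket.

**Last checks:**
- **Pin:** pressing stopped at the height where the shoulder meets the bracket (TCP 67.2 mm, expected 67). It gave about 11 N of resistance and did not go further when pressed again.
- **Clamp:** the collar was let down 3.2 mm above its lowest position, which matches the 3 mm expected when the arm rests on the bracket.
- **Final pictures:** both show the pin upright, the bracket flat between the cheeks with the arm over it, and the robot clear. The bolt, tin, tape roll, spanner and decoy pins look unmoved. The arm hides part of the tin and tape in the top view, but the scene view shows them whole.

**Disagreement:** the two cameras differed by 5–8 mm in x on the same points. I averaged them, then corrected the position by touching one cheek with the bracket and from the collar grips. No check failed.

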